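Scan the pen case, then hold the tag wand on its security tag

ROBOT

A 6-joint arm with a two-finger parallel gripper is mounted at the origin on the work surface. World frame = base frame: x ahead of the robot, y to its left, z up, the work surface at z = 0. Lengths are in m, angles in degrees, forces in N, time in s.
With the tool pointing down it reaches from about 0.25 to 0.725 m from the base axis. Payload 9.7 kg.
Tool frame: the origin (TCP) lies on the mounting face of the last link; the fingertips stand 173 mm ahead of it and the grasp point (between the pads) lies 155 mm ahead of it; z points along the fingers, y is the line along which they close (so a half turn about z gives the same grasp; the last joint's range is limited). The gripper opens to 85 mm and grips with 20 to 120 N. Pads are 22 mm wide; open, the fingers measure 114 mm over their backs; the gripper's body (76 mm by 85 mm) begins 54 mm behind the grasp point. The pads swing forward as they close: fully open they stand 13 mm farther back than shut.
Start: joints at [-68.125, 4.979, 10.078, 95.1, 0, 90], TCP at [0.205, -0.51, 0.405] pointing down, gripper open.
Joint ranges: [-179.16, 179.16], [-48.56, 103.87], [-65.8, 70.77], [-126.05, 130.52], [-82.76, 87.17], [-180, 180]. Speed limits (degrees/s): [127.2, 127.2, 147.25, 180, 180, 180].

INTERFACE

Orientations are given as [roll, pitch, yaw] about the fixed x, y, z axes, in that order (R = Rz(yaw) Ry(pitch) Rx(roll)).
In Python, from workcell import bot, camera, camera_model, outline_of, pinpoint gives the robot as it stands.
- The arm moves only by the tool move_arm, never from a script. Its arguments are lists of equal length, an entry for each row: "jaw": the closure, from 0 (fully open) to 1 (shut); "delta_pos": the shift along the world's x, y, z in m, a list of three; "yaw": the turn about the world's z in rad. In form: {"jaw": [jaw, ...], "delta_pos": [[dx, dy, dz], ...], "yaw": [yaw, ...]}. A call has 1 to 10 rows; each row shifts and turns the commanded pose from where the row before left it; what a row does not reach is not made up. A row lasts 1/12 s, in which the tool goes at most 41.7 mm and 7.16 degrees, less where a joint would pass 70% of its speed; a pose out of reach is approached as far as the arm can. A call with a gripper value outside its range is refused whole. The fingers move at their own pace and stop on an object; "force" is the grip in N (left out, the last holds). Time passes only in rows, so rows that do not move let the fingers close. It gives the time, the measured TCP pose, the force, the opening and the grip force at its end, in the units of the state.
- bot.get_obs(): the state, without advancing time (a new reading comes with each control period).
- camera(name): name is "side" or "top" or "wrist"; returns the picture (384x512x3 uint8, red, green, blue); there is no depth.
- camera_model(name): a dict with "fx", "fy", "cx", "cy" (pixels), "k1" (the pictures are not rectified: a ray, as slopes to the right and down, at radius r is drawn at 1 + k1 r^2 times it, then the intrinsics apply), "R" (3x3) and "t" (3): a world point X has camera coordinates R X + t. Camera axes: x right, y down, z forward; pixel columns grow to the right and rows downward; lengths in m; the calibration is good to about 2 mm. A picture is of the moment at which its call begins: read the wrist's pose just before it. camera_model takes no time and is no camera call; for the wrist camera it gives the pose at the moment of the call.
- bot.job_done(): hands the job in; it is judged then, once.
Trained networks look in the newest picture that a camera, given by its name, has taken for a name from the list of things; names that differ only in an ending like _2 or _b are one class to them, and where a whole thing is asked for, a point or a joint stands for the part that bears it (a point fixed in the world has none). Each returns a list of dicts, best first, with "confidence" (0 to 1); they miss things now and then, are a little off and sometimes report something else, mostly with a low value. They report only what shows in the picture. A call takes as long as a camera call. They do not tell look-alikes from the thing itself.
- outline_of(camera, thing): "mask" (384x512 bool, what is visible of it) and "xy" ([column, row] in pixels, amid what is visible of it).
- pinpoint(camera, thing): "xy" ([column, row] in pixels: a listed point, or the origin of a listed thing).
The state is a dict: "time": time; "q": joint angles; "qd": joint speeds; "joint_efforts": joint torques, N m; "ee_pos": TCP position; "tcp_rot": TCP orientation; "wrist_force": force on the tool from outside, world axes, zero at the start; "torque": the same for the moment, N m; "opening": finger opening in m; "grasp_force": force on a finger pad.
Only numpy, scipy, OpenCV 4.12 (cv2) and the standard library are available. Lean on these libraries where they do the work, as an engineer would, in place of code of your own. Each camera call takes 0.05 s, during which the arm holds its last target. There are 200 camera calls.

TASK

At the stationery shop's checkout, squeeze the orange trigger of the fixed scanner well in and let it spring back. Then take the yellow wand out of its wooden holder and press its sprung black tip gently on the red tag of the blue pen case, wand square to the sloping tag and the tip pushed about half-way in, and finish while still holding it there in the gripper. Leave the other things on the counter where they are.

Things in the scene. Friction and masses are not known exactly. Their poses are not given: they have to be found in the camera images.
- scanner: Grey and black pistol scanner on its side on a fixed foot. Origin on the counter under the trigger's press point. Black grip bar along x: x -75..50, y -16..16, z 60..90 mm, free beneath. Grey head (x 47..107, y -85..25, z 43..107) looks along -y. Trigger on the grip's -y side: fingers from above close along y, one behind the grip (y=16), one on the trigger.
- trigger (a joint): Orange trigger, rad: 0 released, 0.28 fully in (stop), well in beyond 0.2. Upright hinge at scanner x=38, y=-24 mm; the blade (58 mm long, 10 thick, z 65..85) runs from there to -x and swings to +y, to the grip. Spring: 2 N at the pad to start, 6 N fully in. Grip plus trigger measure 57 mm across released, about 48 squeezed (outer face then at y=-32 near the pad).
- trigger_pad (a point): Press point: middle of the trigger's outer face, scanner (0,-41,75) mm when released; moves some 10 mm towards +y when squeezed. Axes as the trigger's: parallel to the scanner's when released.
- case: Blue pen case 165 x 66 x 22 mm in a fixed aluminium sloped rest. Origin at the centre of its underside, 55 mm above the counter; z is the normal of its top, which leans 0.30 rad (17 degrees) from vertical towards the robot's side (case -x); x points up the slope. White barcode label near its upper end.
- tag (a point): Centre of the upper face of the red round tag, 26 mm across and 2 mm thick, in a white ring in the middle of the case's top, at case (0,0,24) mm. Its axes are the case's; z is the tag's normal.
- holder: Fixed wooden block 75 x 75 x 75 mm with an upright 24 mm hole right through its middle, in which the wand stands. Origin at the centre of its underside.
- wand: Wand standing upright in the holder, about 100 g. Origin on its axis at the underside of the black collar (34 mm across, 8 thick), which rests on the holder's top; z points up to the handle. Yellow square handle 24 x 24 mm (flats across the wand's x and y) from z=8 to 85 mm; steel shank 19 mm across down to z=-45; sprung tip below.
- wand_tip (a joint): How far the wand's sprung tip is pushed in, m: 0 free, 0.010 bottomed. Spring 600 N/m with 0.6 N preload: 3.6 N at half-way (5 mm).
- wand_point (a point): End of the wand's black tip (8 mm across), on the axis, 62 mm below the wand's origin when free.
- pen_cup: Grey cup with pens, 76 mm across, 140 mm high; bystander. Origin at the centre of its underside.
- eraser_box: Blue and white box of erasers, 60 x 90 x 30 mm; bystander. Origin at the centre of its underside.
- highlighter_pack: Card with three highlighters, 50 x 130 x 22 mm; bystander. Origin at the centre of its underside.
- tape_dispenser: Black tape dispenser, 60 x 140 x 80 mm; bystander. Origin at the centre of its underside.
There are look-alikes about, which are no part of the job. There is more than one size of the wand; the one meant has the size given above. Leave any purple look-alike of the part that bears case alone.

How it is judged:
By the outcome, as a careful person would: the job done as asked, in the order asked, and still so for the second after the job is handed in, while the arm keeps its last pose, push and grip.
It also fails if it takes over 54 s, if anything falls off the work surface, if the arm or the gripper's body presses on something with over 40 N, if the wrist force passes 120 N, or if a joint passes its speed limit or range.

## Working session

There is one attempt and no reset: what is moved stays moved. The work goes in short steps, Python scripts to look and compute and a tool call to move; the robot and the scene stay as the last step left them, time stands still between calls to the robot, and variables do not carry over. Pictures are saved under pics/ and viewed, at most 15 in all, crops included, and the job is handed in when it is done.

Besides the shell and the picture viewer there is one more tool, called after ">>>" as name(argument=value, ...), one argument or row to a line, values as JSON. move_arm: Moves the arm, as the interface text tells. Its arguments: {"type":"object","properties":{"jaw":{"type":"array"},"delta_pos":{"type":"array"},"yaw":{"type":"array"},"force":{"type":"number"}},"required":["jaw","delta_pos","yaw"]}

```bash
ls; mkdir -p pics; cat > h.py <<'E'
import numpy as np, cv2
from workcell import bot, camera, camera_model, outline_of, pinpoint
from scipy.optimize import least_squares
def ray(m,px):
    p=np.array([(px[0]-m['cx'])/m['fx'],(px[1]-m['cy'])/m['fy']]);q=p.copy()
    for _ in range(20): q=p/(1+m['k1']*(q@q))
    R=np.array(m['R']);t=np.array(m['t']);d=R.T@np.r_[q,1];return -R.T@t,d/np.linalg.norm(d)
def proj(m,X):
    c=np.array(m['R'])@np.array(X)+np.array(m['t']);q=c[:2]/c[2];q=q*(1+m['k1']*(q@q))
    return np.array([m['fx']*q[0]+m['cx'],m['fy']*q[1]+m['cy']])
def onz(m,px,z):
    o,d=ray(m,px);return o+d*(z-o[2])/d[2]
def tri(obs):
    A=np.zeros((3,3));b=np.zeros(3)
    for m,px in obs:
        o,d=ray(m,px);P=np.eye(3)-np.outer(d,d);A+=P;b+=P@o
    X=np.linalg.solve(A,b);return X,[np.round(proj(m,X)-px,1) for m,px in obs]
def save(name,im): cv2.imwrite('pics/'+name,im[...,::-1])
E
python3 - <<'E'
from h import *
a={}
for c in ['side','top']:
    a[c]=camera(c); 
    m=camera_model(c); print(c,(-np.array(m['R']).T@m['t']).round(3),m['fx'])
    for n in ['scanner','trigger_pad','case','tag','holder','wand','wand_point','pen_cup','tape_dispenser','eraser_box','highlighter_pack']:
        for d in pinpoint(c,n): print(c,n,np.round(d['xy'],1),round(d['confidence'],2), onz(m,d['xy'],{'tag':.078,'wand':.075,'trigger_pad':.075,'case':.055}.get(n,0)).round(3))
    save(c+'0.png',cv2.resize(a[c],(768,576)))
print(bot.get_obs())
E
```

```text
pics
side [0.054 0.755 0.983] 492.2149816079637
side scanner [184.8 300.8] 0.62 [0.562 0.292 0.   ]
side trigger_pad [193.8 271.2] 0.74 [0.558 0.251 0.075]
side case [371.1 145. ] 0.9 [ 0.421 -0.449  0.055]
side case [256.8 226.6] 0.64 [0.526 0.037 0.055]
side tag [255.7 221.6] 0.73 [0.526 0.042 0.078]
side tag [374.7 141.4] 0.65 [ 0.41  -0.442  0.078]
side holder [305.4 174.4] 0.56 [ 0.55  -0.268  0.   ]
side wand [306.9 187.8] 0.84 [ 0.482 -0.144  0.075]
side wand [311.6 127.3] 0.6 [ 0.608 -0.399  0.075]
side wand [303.8 158.9] 0.57 [ 0.55  -0.247  0.075]
side pen_cup [211.1 183.6] 0.69 [ 0.763 -0.074 -0.   ]
side pen_cup [181.6 299.2] 0.42 [0.571 0.293 0.   ]
side tape_dispenser [260.  150.9] 0.95 [ 0.728 -0.286  0.   ]
side eraser_box [161.8 238.3] 0.95 [0.74  0.172 0.   ]
side eraser_box [185.9 301.6] 0.32 [0.558 0.292 0.   ]
side highlighter_pack [346.8 218.2] 0.8 [ 0.363 -0.172  0.   ]
top [ 0.365 -0.047  1.259] 493.9588044772687
top scanner [125.  200.3] 0.84 [0.554 0.306 0.   ]
top trigger_pad [134.5 193. ] 0.63 [0.561 0.262 0.075]
top case [224.3 205.2] 0.88 [0.531 0.047 0.
[... 664 characters left out ...]
] 0.77 [0.735 0.186 0.   ]
{'time': 1.2, 'q': array([-6.81246705e+01,  4.97951567e+00,  1.00793194e+01,  9.51003320e+01,
        6.91106647e-04,  9.00015723e+01]), 'qd': array([ 0.05435182, -0.03792188,  0.09832762,  0.0035311 ,  0.12447647,
        0.05168668]), 'joint_efforts': array([ 1.79198782e-03, -5.20097601e+01,  4.64863265e+01,  1.65686826e-03,
        9.35893650e-05, -2.81310361e-05]), 'ee_pos': array([ 0.20492457, -0.51039721,  0.40468814]), 'tcp_rot': array([-1.79999472e+02, -6.91092150e-04,  2.18737572e+01]), 'wrist_force': array([ 0.21796005, -0.05515002, -0.2488074 ]), 'torque': array([ 0.02606676, -0.01400567,  0.00544665]), 'grasp_force': 0.0, 'opening': 0.08527006678354022}
```

View pics/top0.png

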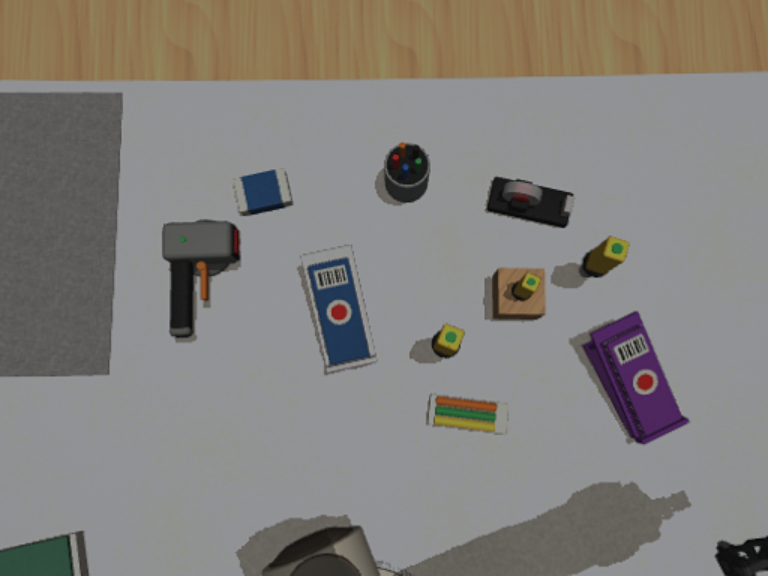

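View pics/side0.png

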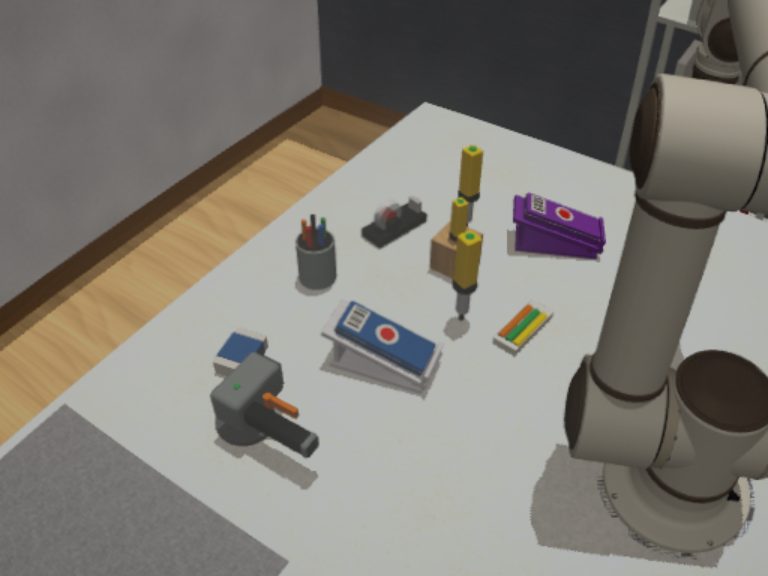

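```bash
python3 - <<'E'
from h import *
S=camera_model('side');T=camera_model('top')
for n,a,b in [('pad',[193.8,271.2],[134.5,193]),('scanner',[184.8,300.8],[125,200.3]),('tag',[255.7,221.6],[227.6,208.6]),('case',[256.8,226.6],[224.3,205.2]),('holder',[305.4,174.4],[341.7,200.1]),('wand',[303.8,158.9],[347.8,193.2]),('wandB',[306.9,187.8],[295.8,232]),('wandC',[311.6,127.3],[395.3,172.4]),
 ('topB',[469/1.5,238/1.5],[451/1.5,337/1.5]),('topC',[473/1.5,150/1.5],[618/1.5,245/1.5]),('topA',[460/1.5,202/1.5],[532/1.5,282/1.5])]:
    X,e=tri([(S,a),(T,b)]);print(n,X.round(4),e)
m=camera_model('wrist');o=bot.get_obs();print((-np.array(m['R']).T@m['t']-o['ee_pos']).round(4),np.round(m['R'],3),m['fx'],m['cx'],m['cy'])
E
```

```text
pad [0.5559 0.258  0.0854] [array([-1.4, -0.4]), array([0.6, 1.3])]
scanner [0.5518 0.3005 0.0189] [array([0.1, 0. ]), array([-0.1, -0.1])]
tag [0.5232 0.0388 0.0755] [array([1.5, 0.3]), array([-0.7, -1.5])]
case [0.5257 0.0444 0.063 ] [array([-1.6, -0.4]), array([0.7, 1.6])]
holder [ 0.5432 -0.2486  0.018 ] [array([-0.6, -0.1]), array([0.3, 0.7])]
wand [ 0.5545 -0.2554  0.0676] [array([-0., -0.]), array([0., 0.])]
wandB [ 0.4647 -0.1222  0.0988] [array([2.3, 0.4]), array([-1.1, -2.4])]
wandC [ 0.595  -0.3648  0.101 ] [array([-1. , -0.2]), array([0.5, 1.2])]
topB [ 0.467  -0.1291  0.1943] [array([-0., -0.]), array([0., 0.])]
topC [ 0.5967 -0.3768  0.1928] [array([-0.9, -0.2]), array([0.5, 1.1])]
topA [ 0.5522 -0.2556  0.1567] [array([0., 0.]), array([-0., -0.])]
[ 0.0686  0.0273 -0.0306] [[ 0.372 -0.928  0.001]
 [-0.89  -0.357  0.283]
 [-0.263 -0.107 -0.959]] 284.92860036901993 251.24950030263105 186.99032942374996
```

>>> move_arm(
  jaw=[0, 0, 0, 0, 0, 0, 0],
  delta_pos=[
    [0.02, 0.03, 0.01],
    [0.025, 0.03, 0.01],
    [0.025, 0.03, 0.01],
    [0.025, 0.03, 0.01],
    [0.025, 0.03, 0.01],
    [0.025, 0.03, 0],
    [0.025, 0.03, 0],
  ],
  yaw=[0, 0, 0, 0, 0, 0, 0],
)

```text
time: 1.78
ee_pos: [0.3757, -0.2987, 0.4556]
tcp_rot: [179.9, -0.1, 21.9]
wrist_force: [0.5, -0.7, -0.6]
opening: 0.0855
grasp_force: 0.0
```

```bash
cat > look.py <<'E'
from h import *
import sys,pickle,os
tag=sys.argv[1];names=sys.argv[2].split(',')
bot.get_obs();m=camera_model('wrist');im=camera('wrist');save(tag+'.png',im)
D=pickle.load(open('D.pkl','rb')) if os.path.exists('D.pkl') else {}
D[tag]=dict(m=m,im=im,p={})
for n in names:
    r=pinpoint('wrist',n);D[tag]['p'][n]=r
    for d in r: print(n,np.round(d['xy'],1),round(d['confidence'],2),onz(m,d['xy'],{'tag':.078,'wand':.075,'trigger_pad':.075,'case':.055,'wand_point':.013}.get(n,0)).round(4))
pickle.dump(D,open('D.pkl','wb'))
E
python3 look.py w1 wand,holder,tag,case,wand_point
```

```text
wand [141.1  34.7] 0.83 [ 0.469  -0.1289  0.075 ]
wand [276.6   3.4] 0.8 [ 0.5541 -0.2585  0.075 ]
wand [393.1   6.1] 0.76 [ 0.6023 -0.3793  0.075 ]
holder [268.1  21.3] 0.75 [ 0.5531 -0.2537  0.    ]
tag [364.7 184.6] 0.95 [ 0.4065 -0.444   0.078 ]
case [359.1 174.9] 0.71 [ 0.4132 -0.4418  0.055 ]
```

>>> move_arm(
  jaw=[0, 0, 0, 0, 0, 0],
  delta_pos=[
    [0.012, 0.036, 0],
    [0.012, 0.036, 0],
    [0.012, 0.036, 0],
    [0.012, 0.036, 0],
    [0.012, 0.036, 0],
    [0.01, 0.02, 0],
  ],
  yaw=[0, 0, 0, 0, 0, 0],
)

```text
time: 2.58
ee_pos: [0.4448, -0.0991, 0.4549]
tcp_rot: [-180.0, -0.0, 21.8]
wrist_force: [-0.2, -0.7, 0.0]
opening: 0.0856
grasp_force: 0.0
```

```bash
python3 look.py w2 wand,holder,tag,case,scanner,trigger_pad
```

```text
wand [401.4 131.5] 0.92 [ 0.5522 -0.2554  0.075 ]
wand [505.6 139.9] 0.89 [ 0.5961 -0.3884  0.075 ]
wand [282.1 159.6] 0.63 [ 0.4651 -0.133   0.075 ]
holder [375.  125.7] 0.65 [ 0.5528 -0.2536  0.    ]
tag [163.   58.9] 0.56 [0.5222 0.039  0.078 ]
case [172.1  56.4] 0.56 [0.5295 0.0369 0.055 ]
case [450.1 259.9] 0.55 [ 0.4171 -0.4343  0.055 ]
trigger_pad [270.3 217.4] 0.54 [ 0.3883 -0.1494  0.075 ]
```

>>> move_arm(
  jaw=[0, 0, 0, 0, 0, 0, 0],
  delta_pos=[
    [0.005, 0.038, 0],
    [0.005, 0.038, 0],
    [0.005, 0.038, 0],
    [0.005, 0.038, 0],
    [0.005, 0.038, 0],
    [0.005, 0.035, 0],
    [0, 0.02, 0],
  ],
  yaw=[0, 0, 0, 0, 0, 0, 0],
)

```text
time: 3.52
ee_pos: [0.4755, 0.1463, 0.4542]
tcp_rot: [-180.0, 0.0, 21.9]
wrist_force: [0.9, 0.0, 0.3]
opening: 0.0851
grasp_force: 0.0
```

```bash
python3 look.py w3 tag,case,scanner,trigger_pad; python3 -c "
from h import *
o=bot.get_obs();print(o['q'],o['ee_pos'],o['tcp_rot'])
import numpy as np
a=[cv2.imread('pics/w%d.png'%i) for i in (1,2,3)]
cv2.imwrite('pics/w123.png',cv2.resize(np.vstack([np.hstack(a[:2]),np.hstack([a[2],a[2]*0])]),(800,600)))"
```

```text
tag [345.9 165.2] 0.94 [0.5193 0.0365 0.078 ]
case [339.7 152.3] 0.57 [0.53   0.0428 0.055 ]
case [176.   59.4] 0.19 [0.5582 0.2767 0.055 ]
scanner [174.7  60. ] 0.76 [0.5589 0.2935 0.    ]
scanner [343.8 163.9] 0.38 [0.5143 0.0094 0.    ]
trigger_pad [192.6  63.9] 0.66 [0.5598 0.2518 0.075 ]
[ 1.68047010e+01 -9.67419043e-01  9.59477333e+00  1.00572616e+02
 -1.73099432e-02  1.74998716e+02] [0.47507069 0.14343961 0.45472591] [1.79983665e+02 1.18927896e-02 2.18059845e+01]
```

View pics/w123.png

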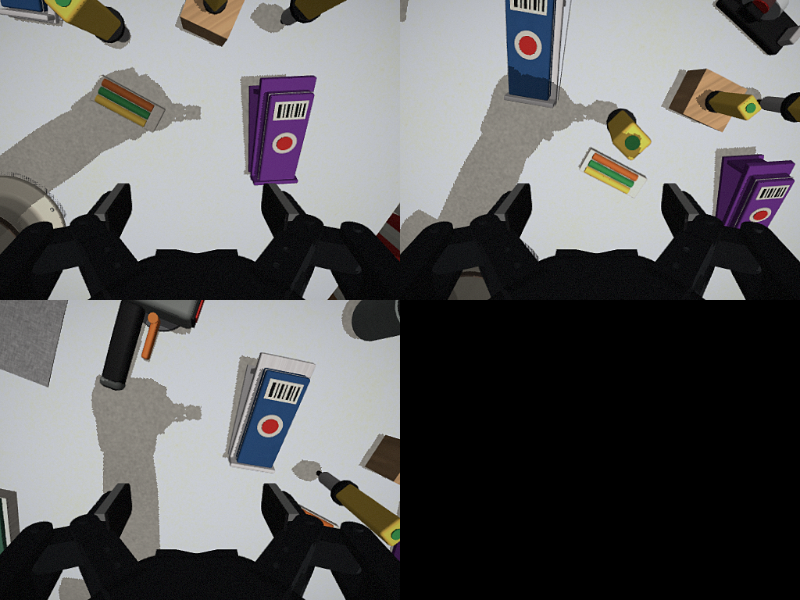

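>>> move_arm(
  jaw=[0, 0, 0, 0, 0, 0, 0, 0, 0, 0],
  delta_pos=[
    [0.005, 0.01, 0],
    [0.005, 0.01, 0],
    [0.005, 0.01, 0],
    [0.005, 0.01, 0],
    [0.005, 0.01, 0],
    [0.005, 0.01, 0],
    [0.005, 0.01, 0],
    [0.005, 0.01, 0],
    [0.005, 0.01, 0],
    [0.005, 0.01, 0],
  ],
  yaw=[0.12, 0.12, 0.12, 0.12, 0.12, 0.12, 0.12, 0.12, 0.12, 0.12],
)

```text
time: 4.6
ee_pos: [0.5257, 0.2431, 0.455]
tcp_rot: [180.0, 0.0, 90.8]
wrist_force: [0.2, 0.5, -0.6]
opening: 0.0854
grasp_force: 0.0
```

>>> move_arm(
  jaw=[0, 0, 0, 0, 0, 0, 0, 0, 0, 0],
  delta_pos=[
    [0, 0, 0],
    [0, 0, 0],
    [0, 0, 0],
    [0, 0, 0],
    [0, 0, 0],
    [0, 0, 0],
    [0, 0, 0],
    [0, 0, 0],
    [0, 0, 0],
    [0, 0, 0],
  ],
  yaw=[0.12, 0.12, 0.12, 0.12, 0.12, 0.12, 0.12, 0.12, 0.12, 0.12],
)

```text
time: 5.43
ee_pos: [0.5255, 0.2425, 0.455]
tcp_rot: [180.0, 0.0, 159.6]
wrist_force: [-0.1, -0.4, -0.7]
opening: 0.0855
grasp_force: 0.0
```

>>> move_arm(
  jaw=[0, 0, 0, 0],
  delta_pos=[
    [0, 0, 0],
    [0, 0, 0],
    [0, 0, 0],
    [0, 0, 0],
  ],
  yaw=[0.12, 0.12, 0.12, 0],
)

```text
time: 5.77
ee_pos: [0.5254, 0.2427, 0.455]
tcp_rot: [-180.0, 0.0, -179.8]
wrist_force: [-0.0, 0.0, 0.9]
opening: 0.0849
grasp_force: 0.0
```

```bash
python3 look.py w4 tag,case,scanner,trigger_pad,trigger
```

```text
tag [ 90.2 160. ] 0.75 [0.5229 0.0405 0.078 ]
case [100.2 163. ] 0.84 [0.5315 0.0403 0.055 ]
scanner [284.1 178.4] 0.56 [0.5666 0.2932 0.    ]
trigger_pad [256.5 191.3] 0.72 [0.5642 0.2495 0.075 ]Traceback (most recent call last):
  File "look.py", line 8, in <module>
    r=pinpoint('wrist',n);D[tag]['p'][n]=r
ValueError: it knows: case, eraser_box, highlighter_pack, holder, pen_cup, scanner, tag, tape_dispenser, trigger_pad, wand, wand_point
```

View pics/w4.png

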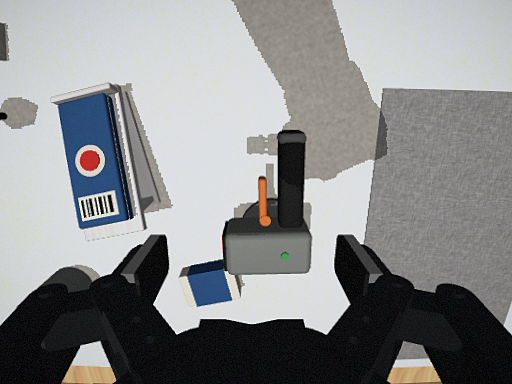

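```bash
python3 - <<'E'
from h import *
import pickle
bot.get_obs();m=camera_model('wrist');im=camera('wrist');save('w4b.png',im)
hsv=cv2.cvtColor(im,cv2.COLOR_RGB2HSV)
o=(hsv[...,0]<20)&(hsv[...,1]>140)&(hsv[...,2]>90);o[:150]=0;o[240:]=0;o[:,:220]=0;o[:,320:]=0
for r in range(172,224,4):
    c=np.where(o[r])[0]
    if len(c): print('or',r,c.min(),c.max(),onz(m,[c.min()-.5,r],.085).round(4),onz(m,[c.max()+.5,r],.085).round(4))
v=hsv[...,2]
for r in range(126,222,8):
    c=np.where(v[r,270:320]<75)[0]+270
    if len(c): print('gr',r,c.min(),c.max(),onz(m,[c.min()-.5,r],.085).round(4),onz(m,[c.max()+.5,r],.085).round(4))
for n in ['trigger_pad','scanner']:
  r=outline_of('wrist',n); print(n,[(d['confidence'],d['xy'],d['mask'].sum()) for d in r][:2])
for d in pinpoint('wrist','trigger_pad'): print(d['xy'],onz(m,d['xy'],.075))
E
```

```text
or 180 258 264 [0.5461 0.2516 0.085 ] [0.5461 0.2602 0.085 ]
or 184 258 264 [0.5512 0.2516 0.085 ] [0.5512 0.2603 0.085 ]
or 188 258 264 [0.5564 0.2516 0.085 ] [0.5564 0.2603 0.085 ]
or 192 258 264 [0.5616 0.2516 0.085 ] [0.5616 0.2604 0.085 ]
or 196 258 264 [0.5668 0.2516 0.085 ] [0.5669 0.2604 0.085 ]
or 200 258 265 [0.5721 0.2516 0.085 ] [0.5722 0.2617 0.085 ]
or 204 258 265 [0.5775 0.2517 0.085 ] [0.5775 0.2618 0.085 ]
or 208 258 265 [0.5829 0.2517 0.085 ] [0.5829 0.2618 0.085 ]
or 212 258 265 [0.5883 0.2517 0.085 ] [0.5883 0.2619 0.085 ]
or 216 258 267 [0.5938 0.2517 0.085 ] [0.5938 0.2645 0.085 ]
or 220 258 270 [0.5993 0.2517 0.085 ] [0.5994 0.2684 0.085 ]
gr 134 277 303 [0.49   0.2739 0.085 ] [0.49   0.3058 0.085 ]
gr 142 277 303 [0.4994 0.2741 0.085 ] [0.4995 0.3062 0.085 ]
gr 150 277 303 [0.509  0.2742 0.085 ] [0.509  0.3066 0.085 ]
gr 158 277 303 [0.5187 0.2744 0.085 ] [0.5187 0.3071 0.085 ]
gr 166 277 302 [0.5285 0.2746 0.085 ] [0.5286 0.3063 0.085 ]
gr 174 277 302 [0.5385 0.2748 0.085 ] [0.5386 0.3068 0.085 ]
gr 182 277 302 [0.5487 0.2751 0.085 ] [0.5488 0.3072 0.085 ]
gr 190 277 302 [0.559  0.2753 0.085 ] [0.5592 0.3077 0.085 ]
gr 198 270 301 [0.5695 0.2667 0.085 ] [0.5697 0.307  0.085 ]
gr 206 270 302 [0.5802 0.2669 0.085 ] [0.5804 0.3087 0.085 ]
gr 214 270 301 [0.5911 0.267  0.085 ] [0.5913 0.308  0.085 ]
trigger_pad [(0.57, [260.7, 203.8], np.int64(421))]
scanner [(0.7, [277.4, 232.0], np.int64(7872))]
[257.2, 189.4] [0.56121848 0.25143105 0.075     ]
```

>>> move_arm(
  jaw=[0, 0, 0, 0, 0, 0, 0, 0, 0, 0],
  delta_pos=[
    [0.018, 0.02, 0],
    [0.0186, 0.0208, 0],
    [0, 0, -0.035],
    [0, 0, -0.035],
    [0, 0, -0.035],
    [0, 0, -0.035],
    [0, 0, -0.03],
    [0, 0, -0.03],
    [0, 0, -0.03],
    [0, 0, 0],
  ],
  yaw=[0, 0, 0, 0, 0, 0, 0, 0, 0, 0],
  force=20,
)

```text
time: 7.05
ee_pos: [0.5599, 0.2847, 0.218]
tcp_rot: [-179.8, -0.5, 180.0]
wrist_force: [-0.5, -1.0, -0.8]
opening: 0.0856
grasp_force: 0.0
```

```bash
python3 look.py w5 trigger_pad
```

```text
trigger_pad [178.5 273.9] 0.84 [0.5632 0.2511 0.075 ]
```

View pics/w5.png

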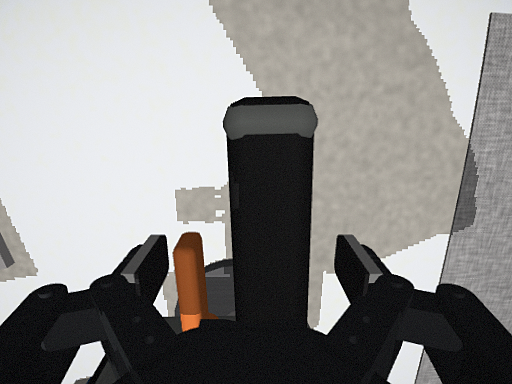

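>>> move_arm(
  jaw=[0.2, 0.3, 0.4, 0.5, 0.6, 0.6, 0.6, 0.6],
  delta_pos=[
    [0, 0, 0],
    [0, 0, 0],
    [0, 0, 0],
    [0, 0, 0],
    [0, 0, 0],
    [0, 0, 0],
    [0, 0, 0],
    [0, 0, 0],
  ],
  yaw=[0, 0, 0, 0, 0, 0, 0, 0],
)

```text
time: 7.82
ee_pos: [0.5616, 0.2844, 0.2274]
tcp_rot: [-179.9, 0.1, 179.9]
wrist_force: [-5.6, -8.8, 8.1]
opening: 0.0491
grasp_force: 21.5
```

```bash
python3 look.py w6 trigger_pad
```

```text
trigger_pad [206.5 251. ] 0.97 [0.5597 0.2629 0.075 ]
```

View pics/w6.png

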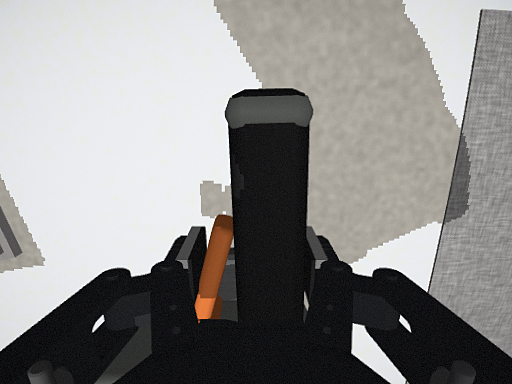

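>>> move_arm(
  jaw=[0.7, 0.7, 0.7, 0.7, 0.7],
  delta_pos=[
    [0, 0.001, 0],
    [0, 0, 0],
    [0, 0, 0],
    [0, 0, 0],
    [0, 0, 0],
  ],
  yaw=[0, 0, 0, 0, 0],
  force=35,
)

```text
time: 8.33
ee_pos: [0.5616, 0.2848, 0.2275]
tcp_rot: [-179.8, 0.1, 179.9]
wrist_force: [-6.9, -13.8, 10.1]
opening: 0.0486
grasp_force: 35.4
```

```bash
python3 - <<'E'
from h import *
bot.get_obs();m=camera_model('wrist');im=camera('wrist');save('w7.png',im)
hsv=cv2.cvtColor(im,cv2.COLOR_RGB2HSV)
o=((hsv[...,0]<20)&(hsv[...,1]>140)&(hsv[...,2]>60)).astype(np.uint8)
o[:150]=0
P=[]
for r in range(222,330,4):
    c=np.where(o[r])[0]
    if len(c)>5: P.append(np.r_[onz(m,[c.min(),r],.085)[:2],onz(m,[c.max(),r],.085)[:2]])
P=np.array(P);print(P.round(4))
print(np.polyfit(P[:,0],P[:,1],1),np.polyfit(P[:,2],P[:,3],1))
E
```

```text
[[0.5402 0.2692 0.5402 0.2761]
 [0.5421 0.2683 0.5421 0.276 ]
 [0.544  0.2678 0.544  0.2764]
 [0.5459 0.2673 0.5459 0.2764]
 [0.5478 0.2668 0.5478 0.2763]
 [0.5497 0.2662 0.5497 0.2754]
 [0.5517 0.2657 0.5516 0.2749]
 [0.5536 0.2652 0.5536 0.2749]
 [0.5556 0.2646 0.5556 0.2744]
 [0.5576 0.2641 0.5576 0.2734]
 [0.5597 0.2635 0.5596 0.2729]
 [0.5617 0.263  0.5617 0.2724]
 [0.5638 0.2624 0.5637 0.2719]
 [0.5659 0.2618 0.5658 0.2714]
 [0.568  0.2612 0.5679 0.2708]
 [0.5701 0.2611 0.5701 0.2703]
 [0.5723 0.2605 0.5722 0.2698]
 [0.5745 0.2604 0.5744 0.2692]
 [0.5767 0.2598 0.5766 0.2682]
 [0.5789 0.2592 0.5788 0.27  ]
 [0.5812 0.2586 0.5811 0.2704]
 [0.5835 0.2579 0.5834 0.2703]
 [0.5858 0.2583 0.5857 0.2697]
 [0.5881 0.2586 0.588  0.2692]
 [0.5905 0.2589 0.5904 0.2691]]
[-0.22543156  0.39003766] [-0.17166099  0.36925457]
```

>>> move_arm(
  jaw=[0.5, 0.4, 0.3, 0.15, 0, 0, 0],
  delta_pos=[
    [0, 0, 0],
    [0, 0, 0],
    [0, 0, 0],
    [0, 0, 0],
    [0, 0, 0],
    [0, 0, 0],
    [0, 0, 0],
  ],
  yaw=[0, 0, 0, 0, 0, 0, 0],
  force=20,
)

```text
time: 8.97
ee_pos: [0.5616, 0.2867, 0.2253]
tcp_rot: [180.0, 0.0, -180.0]
wrist_force: [-0.1, 0.2, -0.1]
opening: 0.0857
grasp_force: 0.0
```

```bash
python3 look.py w8 trigger_pad
```

```text
trigger_pad [177.  258.4] 0.9 [0.5624 0.2517 0.075 ]
```

>>> move_arm(
  jaw=[0, 0, 0, 0, 0, 0, 0, 0, 0, 0],
  delta_pos=[
    [0, 0, 0.03],
    [0, 0, 0.035],
    [0, 0, 0.035],
    [0, 0, 0.035],
    [0, 0, 0.035],
    [0, 0, 0.035],
    [0, -0.04, 0],
    [0, -0.04, 0],
    [0, -0.04, 0],
    [0, -0.04, 0],
  ],
  yaw=[0, 0, 0, 0, 0, 0, 0, 0, 0, 0],
)

```text
time: 9.9
ee_pos: [0.5612, 0.1252, 0.4299]
tcp_rot: [180.0, 0.0, -179.9]
wrist_force: [1.8, -0.1, -1.0]
opening: 0.0854
grasp_force: 0.0
```

```bash
python3 look.py w9 tag,case,wand,holder
```

```text
tag [173.7 134. ] 0.74 [0.5242 0.0383 0.078 ]
case [181.6 137.6] 0.78 [0.5309 0.0413 0.055 ]
wand [15.4 85.9] 0.91 [ 0.4692 -0.1389  0.075 ]
```

>>> move_arm(
  jaw=[0, 0, 0, 0, 0, 0, 0, 0, 0],
  delta_pos=[
    [-0.002, -0.04, 0],
    [-0.002, -0.04, 0],
    [-0.002, -0.04, 0],
    [-0.002, -0.04, 0],
    [-0.002, -0.04, 0],
    [-0.002, -0.04, 0],
    [0, -0.03, 0],
    [0, -0.02, 0],
    [0, 0, 0],
  ],
  yaw=[0, 0, 0, 0, 0, 0, 0, 0, 0],
)

```text
time: 10.9
ee_pos: [0.55, -0.1657, 0.429]
tcp_rot: [-180.0, -0.0, 179.9]
wrist_force: [-0.5, -0.0, -0.1]
opening: 0.085
grasp_force: 0.0
```

```bash
python3 look.py w10 tag,case,wand,holder; python3 -c "
import cv2,numpy as np
a=[cv2.imread('pics/w%d.png'%i) for i in (9,10)]
cv2.imwrite('pics/w9_10.png',cv2.resize(np.hstack(a),(800,300)))"
```

```text
tag [430.5 147.6] 0.8 [0.5272 0.0402 0.078 ]
case [11.2 47. ] 0.95 [ 0.4124 -0.4422  0.055 ]
case [419.5 147.3] 0.9 [0.5303 0.0408 0.055 ]
wand [173.7 169.7] 0.9 [ 0.5538 -0.2564  0.075 ]
wand [283.   90.1] 0.83 [ 0.4658 -0.1313  0.075 ]
wand [ 78.  204.9] 0.7 [ 0.5977 -0.3792  0.075 ]
holder [184.  158.1] 0.59 [ 0.5541 -0.2615  0.    ]
holder [309.  283.2] 0.36 [ 0.7608 -0.0721  0.    ]
```

View pics/w9_10.png

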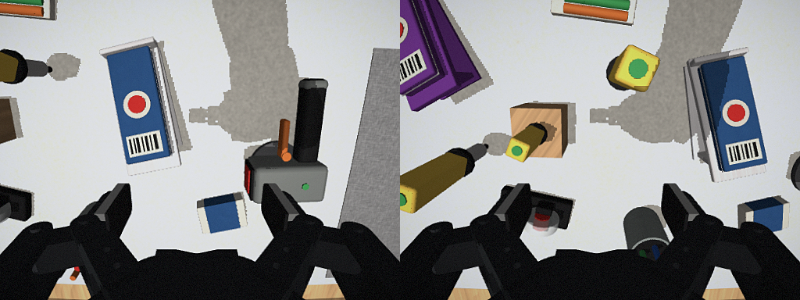

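>>> move_arm(
  jaw=[0, 0, 0, 0],
  delta_pos=[
    [0.001, -0.03, 0],
    [0.001, -0.03, 0],
    [0.001, -0.03, 0],
    [0, 0, 0],
  ],
  yaw=[0, 0, 0, 0],
)

```text
time: 11.48
ee_pos: [0.5529, -0.256, 0.4289]
tcp_rot: [-179.9, -0.0, 180.0]
wrist_force: [0.9, -0.1, -0.6]
opening: 0.0855
grasp_force: 0.0
```

```bash
python3 look.py w11 wand,holder; python3 - <<'E'
from h import *
import pickle
D=pickle.load(open('D.pkl','rb'))
S=[D[k] for k in ('w3','w4','w9','w10') if k in D]
# tag by red blob centroid
obs=[]
for k in ('w3','w9','w10'):
    d=D[k];im=d['im'];px=[p for p in d['p']['tag'] if p['confidence']>.6][0]['xy']
    h=cv2.cvtColor(im,cv2.COLOR_RGB2HSV);mk=((h[...,1]>140)&((h[...,0]<8)|(h[...,0]>172))).astype(np.uint8)
    n,l,st,ce=cv2.connectedComponentsWithStats(mk);i=1+np.argmin(np.linalg.norm(ce[1:]-px,axis=1));print(k,ce[i],st[i,4],onz(d['m'],ce[i],.078).round(4));obs.append((d['m'],ce[i]))
print(tri(obs))
obs=[(D[k]['m'],D[k]['p']['wand'][j]['xy']) for k,j in (('w2',0),('w10',0),('w11',0))];print('wand',tri(obs))
im=D['w11']['im'];p=D['w11']['p']['wand'][0]['xy'];c=[int(v) for v in p]
y0=max(0,c[1]-60);x0=max(0,c[0]-80);crop=im[y0:y0+120,x0:x0+160];print(x0,y0)
save('c11.png',cv2.resize(crop,None,fx=4,fy=4,interpolation=cv2.INTER_CUBIC))
E
```

```text
wand [251.2 168.1] 0.7 [ 0.5551 -0.2564  0.075 ]
wand [152.7 203.8] 0.68 [ 0.5991 -0.3759  0.075 ]
wand [370.6  89.9] 0.65 [ 0.4677 -0.1262  0.075 ]
holder [249.9 153.4] 0.8 [ 0.5506 -0.2584  0.    ]
w3 [345.30169492 161.40338983] 295 [0.5233 0.0393 0.078 ]
w9 [174.56423174 132.88664987] 397 [0.523  0.0393 0.078 ]
w10 [429.97715736 144.03553299] 394 [0.5231 0.0389 0.078 ]
(array([0.52317982, 0.0391818 , 0.07748746]), [array([-0.1,  0.1]), array([-0. ,  0.1]), array([-0., -0.])])
wand (array([ 0.5537207 , -0.25616473,  0.07482714]), [array([ 1. , -0.9]), array([ 0.2, -0.1]), array([ 0.2, -1.2])])
171 108
```

View pics/c11.png

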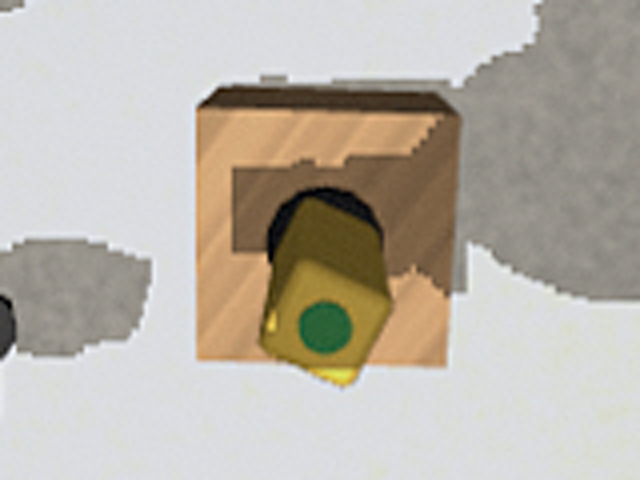

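```bash
python3 - <<'E'
from h import *
import pickle
D=pickle.load(open('D.pkl','rb'));d=D['w11'];m=d['m'];im=d['im']
P=[onz(m,[171+(x+.5)/4-.5,108+(y+.5)/4-.5],.16)[:2] for x,y in [(308,260),(390,297),(345,372),(264,340)]]
P=np.array(P);print(P.round(4),P.mean(0))
for i in range(4):
    e=P[(i+1)%4]-P[i];print(np.linalg.norm(e).round(4),np.degrees(np.arctan2(e[1],e[0])).round(1))
h=cv2.cvtColor(im,cv2.COLOR_RGB2HSV);g=(h[...,0]>45)&(h[...,0]<85)&(h[...,1]>100);g[:160]=0;g[210:]=0;g[:,:225]=0;g[:,285:]=0
ys,xs=np.where(g);print(len(xs),onz(m,[xs.mean(),ys.mean()],.16))
# case yaw: blue mask edges
for k in ('w9','w10'):
    d=D[k];m=d['m'];im=d['im'];h=cv2.cvtColor(im,cv2.COLOR_RGB2HSV);b=((h[...,0]>100)&(h[...,0]<125)&(h[...,1]>110)).astype(np.uint8)
    n,l,st,ce=cv2.connectedComponentsWithStats(b);i=1+np.argmax(st[1:,4]);ys,xs=np.where(l==i)
    # plane of case top: through tag, iterate normal
    T=np.array([.5232,.0392,.0775]);yaw=.15
    for _ in range(6):
        nrm=np.array([-np.sin(.3)*np.cos(yaw),-np.sin(.3)*np.sin(yaw),np.cos(.3)])
        ux=np.array([np.cos(.3)*np.cos(yaw),np.cos(.3)*np.sin(yaw),np.sin(.3)]);uy=np.cross(nrm,ux)
        Q=[]
        for x,y in zip(xs,ys):
            o,r=ray(m,[x,y]);X=o+r*(((T-o)@nrm)/(r@nrm));Q.append([(X-T)@ux,(X-T)@uy])
        Q=np.float32(Q);mid=Q[(abs(Q[:,0])>.0)&(abs(Q[:,0])<.07)]
        L=[];bins=np.arange(-.075,.02,.005)
        e=[]
        for s in bins:
            q=Q[(Q[:,0]>=s)&(Q[:,0]<s+.005),1]
            if len(q)>5:e.append((s,q.min(),q.max()))
        e=np.array(e);s1=np.polyfit(e[:,0],e[:,1],1)[0];s2=np.polyfit(e[:,0],e[:,2],1)[0]
        yaw+=np.arctan((s1+s2)/2)
    print(k,np.degrees(yaw),s1,s2,Q.min(0),Q.max(0))
E
```

```text
[[ 0.54   -0.2592]
 [ 0.5483 -0.2415]
 [ 0.5655 -0.2512]
 [ 0.5581 -0.269 ]] [ 0.5529646  -0.25520277]
0.0196 65.1
0.0197 -29.4
0.0193 -112.6
0.0205 151.6
128 [ 0.55516606 -0.25560982  0.16      ]
w9 12.087726897934678 -0.0021395224489661924 0.0021395348666004995 [-0.08013944 -0.03108696] [0.0818468  0.03411642]
w10 11.920879492398374 -0.000614340890917763 0.0006143657261861402 [-0.08090082 -0.03665072] [0.08108922 0.0300673 ]
```

>>> move_arm(
  jaw=[0, 0, 0, 0, 0, 0, 0, 0, 0, 0],
  delta_pos=[
    [0.0016, 0, 0],
    [0, 0, 0],
    [0, 0, 0],
    [0, 0, -0.03],
    [0, 0, -0.03],
    [0, 0, -0.03],
    [0, 0, -0.03],
    [0, 0, -0.029],
    [0, 0, 0],
    [0, 0, 0],
  ],
  yaw=[-0.115, -0.115, -0.115, -0.114, 0, 0, 0, 0, 0, 0],
)

```text
time: 12.47
ee_pos: [0.554, -0.2521, 0.2803]
tcp_rot: [180.0, -0.1, 153.8]
wrist_force: [0.7, -0.5, -0.2]
opening: 0.0855
grasp_force: 0.0
```

>>> move_arm(
  jaw=[0.3, 0.5, 0.6, 0.7, 0.8, 0.9, 0.9, 0.9, 0.9, 0.9],
  delta_pos=[
    [0, 0, 0],
    [0, 0, 0],
    [0, 0, 0],
    [0, 0, 0],
    [0, 0, 0],
    [0, 0, 0],
    [0, 0, 0],
    [0, 0, 0],
    [0, 0, 0],
    [0, 0, 0],
  ],
  yaw=[0, 0, 0, 0, 0, 0, 0, 0, 0, 0],
  force=30,
)

```text
time: 13.3
ee_pos: [0.5542, -0.2537, 0.2811]
tcp_rot: [-180.0, 0.0, 153.7]
wrist_force: [0.8, -0.4, 4.8]
opening: 0.0233
grasp_force: 36.9
```

```bash
python3 look.py w12 wand,holder
```

```text
wand [249.8 217.4] 0.88 [ 0.5565 -0.2548  0.075 ]
wand [131.3 333. ] 0.88 [ 0.6029 -0.381   0.075 ]
holder [245.3 183.1] 0.95 [ 0.5521 -0.2578  0.    ]
```

View pics/w12.png

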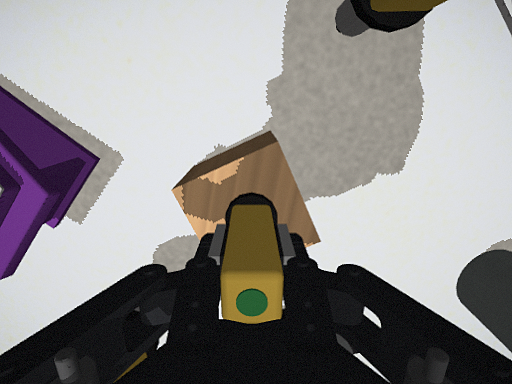

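>>> move_arm(
  jaw=[0.9, 0.9, 0.9, 0.9, 0.9],
  delta_pos=[
    [0, 0, 0.008],
    [0, 0, 0.008],
    [0, 0, 0.008],
    [0, 0, 0.008],
    [0, 0, 0],
  ],
  yaw=[0, 0, 0, 0, 0],
  force=20,
)

```text
time: 13.87
ee_pos: [0.5544, -0.2537, 0.315]
tcp_rot: [180.0, 0.2, 153.7]
wrist_force: [0.1, 0.0, -0.6]
opening: 0.0238
grasp_force: 36.2
```

>>> move_arm(
  jaw=[0.9, 0.9, 0.9, 0.9, 0.9, 0.9, 0.9, 0.9, 0.9],
  delta_pos=[
    [-0.0036, 0.0018, 0],
    [-0.0036, 0.0018, 0],
    [-0.0036, 0.0018, 0],
    [-0.0036, 0.0018, 0],
    [-0.0036, 0.0018, 0],
    [-0.0036, 0.0018, 0],
    [-0.0027, 0.0013, 0],
    [0, 0, 0],
    [0, 0, 0],
  ],
  yaw=[0, 0, 0, 0, 0, 0, 0, 0, 0],
)

```text
time: 14.62
ee_pos: [0.5296, -0.2417, 0.3126]
tcp_rot: [-179.9, 0.0, 153.7]
wrist_force: [2.2, -4.1, -2.3]
opening: 0.0235
grasp_force: 36.0
```

```bash
python3 look.py w13 wand,holder,wand_point; python3 -c "
from h import *
o=bot.get_obs();print(o['torque'],o['wrist_force'])
s=camera('side');save('s13.png',cv2.resize(s[80:230,220:400],None,fx=4,fy=4,interpolation=cv2.INTER_CUBIC))"
```

```text
wand [361.8  50.5] 0.75 [ 0.4687 -0.1276  0.075 ]
wand [249.9 241.7] 0.65 [ 0.5624 -0.2583  0.075 ]
wand [150.8 331.6] 0.58 [ 0.6046 -0.3804  0.075 ]
wand [465.9 281.6] 0.5 [ 0.682  -0.1071  0.075 ]
holder [247.6 201.2] 0.84 [ 0.5538 -0.2573  0.    ]
[-1.34388906 -0.38831492 -0.10898982] [ 1.42035523 -5.45785972 -0.64593014]
```

View pics/w13.png

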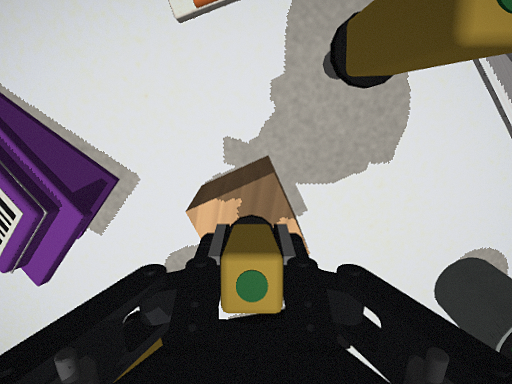

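```bash
cat > tilt.py <<'E'
from h import *
import pickle,sys
from scipy.spatial.transform import Rotation as Ro
D=pickle.load(open('D.pkl','rb'))
def feats(im):
    h=cv2.cvtColor(im,cv2.COLOR_RGB2HSV).astype(int)
    g=(h[...,0]>45)&(h[...,0]<85)&(h[...,1]>90);g[:150]=0;g[:,:225]=0;g[:,285:]=0
    n,l,st,ce=cv2.connectedComponentsWithStats(g.astype(np.uint8));i=1+np.argmax(st[1:,4])
    col=im[170:320,246:256].astype(int).mean(1)   # profile
    y=(col[:,0]-col[:,2])   # yellow: R-B large
    k=np.where(y>35)[0]
    return ce[i],170+k.min(),col
for k in sys.argv[1:]:
    c,e,col=feats(D[k]['im']);print(k,c.round(2),e);print([(170+i,*col[i].astype(int)) for i in range(int(e-170)-12,int(e-170)+8,1)] )
m=camera_model('wrist');o=bot.get_obs();R=Ro.from_euler('xyz',o['tcp_rot'],degrees=True).as_matrix()
print('Rct',(np.array(m['R'])@R).round(4).tolist(),'t',(np.array(m['R'])@o['ee_pos']+m['t']).round(4))
E
python3 tilt.py w12 w13
```

```text
w12 [251.28 302.1 ] 170
[(158, np.int64(39), np.int64(95), np.int64(51)), (159, np.int64(38), np.int64(94), np.int64(50)), (160, np.int64(38), np.int64(95), np.int64(51)), (161, np.int64(37), np.int64(94), np.int64(50)), (162, np.int64(39), np.int64(94), np.int64(51)), (163, np.int64(40), np.int64(95), np.int64(51)), (164, np.int64(34), np.int64(93), np.int64(50)), (165, np.int64(27), np.int64(91), np.int64(50)), (166, np.int64(139), np.int64(124), np.int64(50)), (167, np.int64(164), np.int64(132), np.int64(52)), (168, np.int64(161), np.int64(131), np.int64(53)), (169, np.int64(160), np.int64(131), np.int64(53)), (170, np.int64(127), np.int64(100), np.int64(72)), (171, np.int64(125), np.int64(99), np.int64(70)), (172, np.int64(126), np.int64(98), np.int64(70)), (173, np.int64(125), np.int64(98), np.int64(70)), (174, np.int64(125), np.int64(98), np.int64(70)), (175, np.int64(125), np.int64(98), np.int64(70)), (176, np.int64(126), np.int64(98), np.int64(71)), (177, np.int64(126), np.int64(99), np.int64(71))]
w13 [251.29 285.61] 181
[(169, np.int64(7), np.int64(6), np.int64(8)), (170, n
[... 340 characters left out ...]
, np.int64(73), np.int64(57), np.int64(41)), (178, np.int64(73), np.int64(58), np.int64(41)), (179, np.int64(71), np.int64(55), np.int64(39)), (180, np.int64(75), np.int64(59), np.int64(42)), (181, np.int64(86), np.int64(68), np.int64(48)), (182, np.int64(98), np.int64(77), np.int64(54)), (183, np.int64(111), np.int64(87), np.int64(62)), (184, np.int64(122), np.int64(96), np.int64(68)), (185, np.int64(126), np.int64(100), np.int64(71)), (186, np.int64(128), np.int64(100), np.int64(72)), (187, np.int64(126), np.int64(99), np.int64(71)), (188, np.int64(125), np.int64(99), np.int64(70))]
Rct [[-0.0004, 1.0, 0.0014], [-0.959, -0.0, -0.2835], [-0.2835, -0.0014, 0.959]] t [-0.0012  0.0763 -0.0093]
```

```bash
cat > tilt2.py <<'E'
from tilt import feats
from h import *
import pickle,sys
D=pickle.load(open('D.pkl','rb'))
Rct=np.array([[0,1,0.0014],[-0.959,0,-0.2835],[-0.2835,0,0.959]]);tc=np.array([-0.0012,.0763,-.0093])
F={}
for k in sys.argv[1:]:
    c,e,col=feats(D[k]['im']); s=col.sum(1);dark=np.where(s[:75]<75)[0]  # black collar
    b0,b1=170+dark.min(),170+dark.max()+1
    F[k]=(c[1],b0,b1);print(k,F[k])
def row(m,tool):
    c=Rct@tool+tc;q=c[:2]/c[2];q=q*(1+m['k1']*(q@q));return m['fy']*q[1]+m['cy']
def W(p,th,x,z): # wand point (wx,wz) -> tool; tool z down; tilt top towards +x, about grip wand z=50
    wx,wz=p;wz=wz-.05
    return np.array([x+wx*np.cos(th)+wz*np.sin(th),0,z-(wz*np.cos(th)-wx*np.sin(th))])
def pred(m,th,x,z): return np.array([row(m,W((0,.085),th,x,z)),row(m,W((.017,.008),th,x,z)),row(m,W((.012,.008),th,x,z))])
for k in F:
    m=D[k]['m']
    f=lambda v:pred(m,*v)-F[k]
    r=least_squares(f,[0.1,0,.155],x_scale=[.1,.01,.01]);print(k,'tilt',np.degrees(r.x[0]),r.x[1:],r.fun)
E
python3 tilt2.py w12 w13 2>&1 | grep -v "^\[\|Rct"
```

```text
w12 [251.28 302.1 ] 170
w13 [251.29 285.61] 181
w12 (np.float64(302.1016200294551), np.int64(193), np.int64(204))
w13 (np.float64(285.61167512690355), np.int64(216), np.int64(223))
w12 tilt 15.178167013222314 [0.0258585  0.10875782] [-5.68434189e-14 -2.84217094e-14  0.00000000e+00]
w13 tilt 11.869794841143197 [-0.01385913  0.17235193] [-7.38964445e-13 -4.54747351e-13 -4.26325641e-13]
```

```bash
cat >> tilt2.py <<'E'
def pred(m,th,x,z): return np.array([row(m,W((0,.085),th,x,z)),max(-1e9,min(row(m,W((.017,.0),th,x,z)),row(m,W((.017,.008),th,x,z)))),row(m,W((.012,.008),th,x,z))])
print('---')
k0=sys.argv[1];r0=least_squares(lambda v:pred(D[k0]['m'],0,*v)-F[k0],[0,.155],x_scale=[.01,.01]);print(r0.x,r0.fun)
for k in sys.argv[2:]:
    r=least_squares(lambda v:pred(D[k]['m'],v[0],*r0.x)-F[k],[.2]);print(k,'fixed pivot tilt',np.degrees(r.x),r.fun)
    r=least_squares(lambda v:pred(D[k]['m'],v[0],v[1],r0.x[1])-F[k],[.2,0],x_scale=[.1,.01]);print(k,'free x tilt',np.degrees(r.x[0]),r.x[1],r.fun)
E
python3 tilt2.py w12 w13 2>&1 | sed -n '/---/,$p'
```

```text
---
[-0.00256072  0.15701407] [-0.0150652  -0.21644355  0.23348636]
w13 fixed pivot tilt [15.22954765] [-5.92333102 -4.98308983 -2.94400456]
w13 free x tilt 15.386846247500333 -0.005274828262037764 [-0.0605179  -1.0347474   1.09832835]
```

View pics/s13.png

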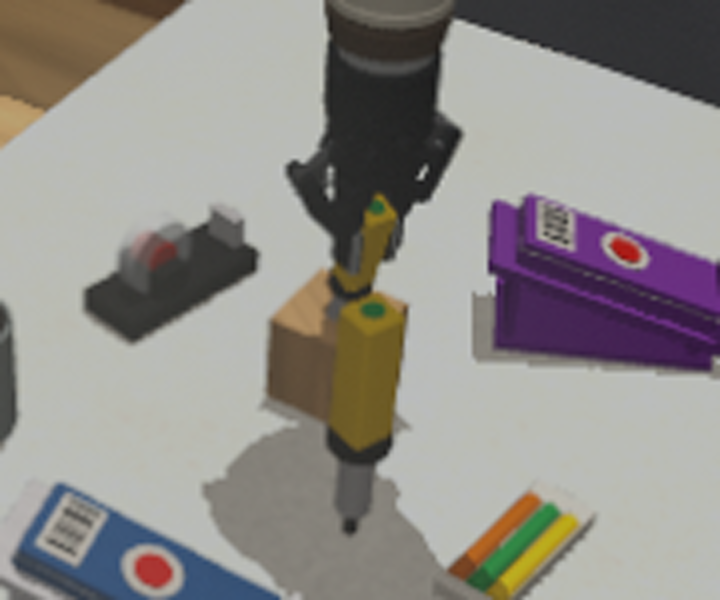

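>>> move_arm(
  jaw=[0.9, 0.9, 0.9],
  delta_pos=[
    [-0.002, 0.001, 0],
    [-0.0016, 0.0008, 0],
    [0, 0, 0],
  ],
  yaw=[0, 0, 0],
)

```text
time: 15.12
ee_pos: [0.5263, -0.2399, 0.3126]
tcp_rot: [-180.0, 0.0, 153.7]
wrist_force: [3.4, -4.5, -2.2]
opening: 0.0235
grasp_force: 35.9
```

```bash
python3 look.py w14 holder; python3 tilt2.py w12 w14 2>&1 | sed -n '/---/,$p'
```

```text
holder [246.9 205. ] 0.74 [ 0.5539 -0.2579  0.    ]
---
[-0.00256072  0.15701407] [-0.0150652  -0.21644355  0.23348636]
w14 fixed pivot tilt [17.53366158] [-7.00040709 -5.09492018 -4.42546744]
w14 free x tilt 17.74960748608194 -0.005800323983490775 [-0.02203427 -0.37928008  0.4022665 ]
```

>>> move_arm(
  jaw=[0.9, 0.9, 0.9, 0.9, 0.9, 0.9],
  delta_pos=[
    [0.004, -0.002, 0.01],
    [0.004, -0.002, 0.012],
    [0, 0, 0.02],
    [0, 0, 0.03],
    [0, 0, 0.03],
    [0, 0, 0.02],
  ],
  yaw=[0, 0, 0, 0, 0, 0],
  force=40,
)

```text
time: 15.72
ee_pos: [0.5339, -0.2432, 0.4371]
tcp_rot: [179.9, 0.0, 153.7]
wrist_force: [0.2, -0.9, 0.1]
opening: 0.0233
grasp_force: 40.0
```

```bash
python3 look.py w15 holder; python3 tilt2.py w12 w15 2>&1 | sed -n '/---/,$p'; sed -n 1,3p h.py >/dev/null; python3 -c "
from h import *
o=bot.get_obs();print(o['ee_pos'],o['q'],o['wrist_force'])"
```

```text
holder [247.4 171.3] 0.6 [ 0.555  -0.2586  0.    ]
---
[-0.00256072  0.15701407] [-0.0150652  -0.21644355  0.23348636]
w15 fixed pivot tilt [16.08951145] [-6.58168601 -4.90868022 -4.00737847]
w15 free x tilt 16.27601922382908 -0.005598993711524311 [-0.02847652 -0.4882685   0.51809919]
[ 0.53413237 -0.2433144   0.43819667] [-2.45014622e+01  1.10239876e+01  2.05823465e+01  9.93330936e+01
  5.61567243e-02  1.76253168e+00] [ 0.00464103 -0.0101647  -0.43309318]
```

>>> move_arm(
  jaw=[0.9, 0.9, 0.9, 0.9, 0.9, 0.9, 0.9, 0.9, 0.9, 0.9],
  delta_pos=[
    [0, 0, 0.03],
    [0, 0, 0.03],
    [-0.007, 0.034, 0],
    [-0.007, 0.034, 0],
    [-0.007, 0.034, 0],
    [-0.007, 0.034, 0],
    [-0.007, 0.034, 0],
    [-0.007, 0.034, 0],
    [-0.007, 0.034, 0],
    [-0.007, 0.034, 0],
  ],
  yaw=[0, 0, 0.0835, 0.0835, 0.0835, 0.0835, 0.0835, 0.0835, 0.0835, 0.0835],
)

```text
time: 16.65
ee_pos: [0.4774, 0.03, 0.4933]
tcp_rot: [179.9, -0.1, -167.8]
wrist_force: [0.9, -0.3, -0.9]
opening: 0.0234
grasp_force: 39.9
```

>>> move_arm(
  jaw=[0.9, 0.9, 0.9, 0.9, 0.9, 0.9],
  delta_pos=[
    [0, 0, 0],
    [0, 0, -0.03],
    [0, 0, -0.03],
    [0, 0, -0.03],
    [0, 0, -0.03],
    [0, 0, 0],
  ],
  yaw=[0, 0, 0, 0, 0, 0],
)

```text
time: 17.15
ee_pos: [0.477, 0.0283, 0.3675]
tcp_rot: [179.9, -0.6, -168.0]
wrist_force: [-0.8, -0.5, -1.5]
opening: 0.0235
grasp_force: 40.0
```

```bash
python3 look.py w16 holder; python3 tilt2.py w12 w16 2>&1 | sed -n '/---/,$p'; python3 - <<'E'
from h import *
o=bot.get_obs();print(o['ee_pos'],o['tcp_rot'])
th=np.radians(16.3);y=np.radians(o['tcp_rot'][2]);P=np.array(o['ee_pos'])
tip=P+np.array([*( -.0371*np.array([np.cos(y),np.sin(y)])),-.2645]);print('tip est',tip)
obs=[]
for c in('side','top'):
    im=camera(c);save(c+'16.png',im)
    m=camera_model(c)
    for n in('wand_point','wand'):
        for d in pinpoint(c,n): print(c,n,np.round(d['xy'],1),round(d['confidence'],2))
    print(c,'pred tip',proj(m,tip).round(1),'pred tag',proj(m,[.5232,.0392,.0775]).round(1))
im=cv2.imread('pics/side16.png');p=proj(camera_model('side'),tip).astype(int);cr=im[p[1]-70:p[1]+40,p[0]-75:p[0]+75];print(p-[75,70]);cv2.imwrite('pics/cr16.png',cv2.resize(cr,None,fx=5,fy=5,interpolation=cv2.INTER_CUBIC))
E
```

```text
holder [ 16.9 178.2] 0.6 [ 0.5516 -0.2586  0.    ]
---
[-0.00256072  0.15701407] [-0.0150652  -0.21644355  0.23348636]
w16 fixed pivot tilt [16.08798538] [-6.58433609 -4.9105906  -4.00904417]
w16 free x tilt 16.27454636028966 -0.005600224023506423 [-0.02848477 -0.48840778  0.51824719]
[0.4777754  0.02827918 0.37398551] [ 1.79952308e+02 -1.67592905e-01 -1.68019788e+02]
tip est [0.51406734 0.03598017 0.10948551]
side wand_point [192.5 270.7] 0.3
side wand_point [256.9 226.7] 0.22
side wand [256.3 226.6] 0.74
side wand [272.1 197.9] 0.72
side wand [311.8 130.7] 0.64
side wand [308.4 191.7] 0.63
side pred tip [261.  213.3] pred tag [257.1 221.5]
top wand [396.2 175.6] 0.86
top wand [128.1 198.2] 0.47
top pred tip [227.1 209. ] pred tag [226.7 207. ]
[186 143]
```

View pics/cr16.png

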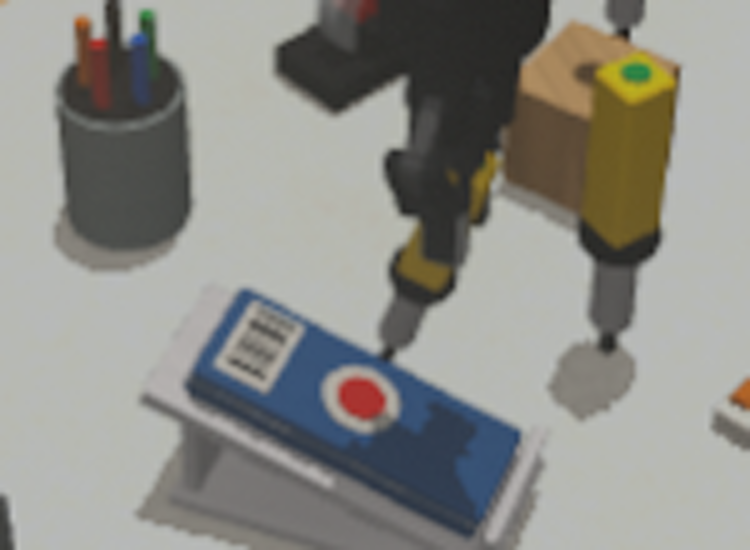

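>>> move_arm(
  jaw=[0.9, 0.9, 0.9, 0.9, 0.9],
  delta_pos=[
    [0.0025, 0.001, -0.0089],
    [0.0025, 0.001, -0.0089],
    [0.0025, 0.0008, -0.0089],
    [0, 0, 0],
    [0, 0, 0],
  ],
  yaw=[0, 0, 0, 0, 0],
)

```text
time: 17.97
ee_pos: [0.4857, 0.0312, 0.3469]
tcp_rot: [180.0, -0.1, -168.0]
wrist_force: [-0.3, -0.6, -1.3]
opening: 0.0234
grasp_force: 40.0
```

```bash
cat > f.py <<'E'
from h import *
F=[];P=[]
for i in range(8):
    camera('side');o=bot.get_obs();F.append(o['wrist_force']);P.append(o['ee_pos'])
F=np.array(F);n=np.array([-.2891,-.0614,.9553])
print(F.mean(0).round(2),F.std(0).round(2),'Fn',(F@n).mean().round(2),np.mean(P,0).round(4),o['tcp_rot'].round(2),o['time'])
E
python3 f.py
```

```text
[ 0.22 -0.11 -1.15] [0.22 0.34 0.39] Fn -1.15 [0.4857 0.0311 0.3482] [-1.8000e+02  3.0000e-02 -1.6802e+02] 18.3667
```

>>> move_arm(
  jaw=[0.9, 0.9, 0.9, 0.9, 0.9],
  delta_pos=[
    [0.0007, 0.0002, -0.0024],
    [0.0007, 0.0002, -0.0024],
    [0.0006, 0.0001, -0.0019],
    [0, 0, 0],
    [0, 0, 0],
  ],
  yaw=[0, 0, 0, 0, 0],
)

```text
time: 18.78
ee_pos: [0.4877, 0.0316, 0.3412]
tcp_rot: [180.0, -0.0, -168.0]
wrist_force: [-0.3, 0.0, 0.2]
opening: 0.0238
grasp_force: 40.1
```

```bash
python3 f.py
```

```text
[-0.15  0.08 -0.92] [0.43 0.48 0.44] Fn -0.84 [0.4877 0.0316 0.3413] [-180.      0.   -168.02] 19.1833
```

>>> move_arm(
  jaw=[0.9, 0.9, 0.9, 0.9, 0.9],
  delta_pos=[
    [0.0004, 0.0001, -0.0014],
    [0.0004, 0.0001, -0.0014],
    [0, 0, 0],
    [0, 0, 0],
    [0, 0, 0],
  ],
  yaw=[0, 0, 0, 0, 0],
)

```text
time: 19.6
ee_pos: [0.4885, 0.0318, 0.3386]
tcp_rot: [-180.0, 0.0, -168.0]
wrist_force: [-0.5, -0.3, 1.3]
opening: 0.0232
grasp_force: 40.3
```

```bash
python3 f.py
```

```text
[-0.44 -0.12  1.38] [0.47 0.46 0.41] Fn 1.45 [0.4885 0.0318 0.3386] [-180.      0.   -168.01] 20.0
```

>>> move_arm(
  jaw=[0.9, 0.9, 0.9, 0.9, 0.9, 0.9],
  delta_pos=[
    [0.0003, 0.0001, -0.001],
    [0.0003, 0, -0.0009],
    [0, 0, 0],
    [0, 0, 0],
    [0, 0, 0],
    [0, 0, 0],
  ],
  yaw=[0, 0, 0, 0, 0, 0],
)

```text
time: 20.5
ee_pos: [0.4891, 0.0319, 0.3367]
tcp_rot: [-180.0, 0.0, -168.0]
wrist_force: [-0.9, -0.8, 3.1]
opening: 0.0239
grasp_force: 40.4
```

```bash
python3 f.py; python3 look.py w17 tag;  python3 tilt2.py w12 w17 2>&1 | sed -n '/---/,$p'; python3 -c "
from h import *
im=camera('side');save('cr17.png',cv2.resize(im[150:250,200:330],None,fx=6,fy=6,interpolation=cv2.INTER_CUBIC))"
```

```text
[-1.1  -0.3   2.43] [0.27 0.52 0.4 ] Fn 2.66 [0.4891 0.0319 0.3366] [-180.      0.   -168.01] 20.9
tag [252.  229.1] 0.77 [0.5237 0.0396 0.078 ]
---
[-0.00256072  0.15701407] [-0.0150652  -0.21644355  0.23348636]
w17 fixed pivot tilt [15.87926003] [-6.26369676 -5.17175525 -3.23674823]
w17 free x tilt 16.053656091157695 -0.00543646129711988 [-0.05760481 -0.98704465  1.04743944]
```

View pics/cr17.png

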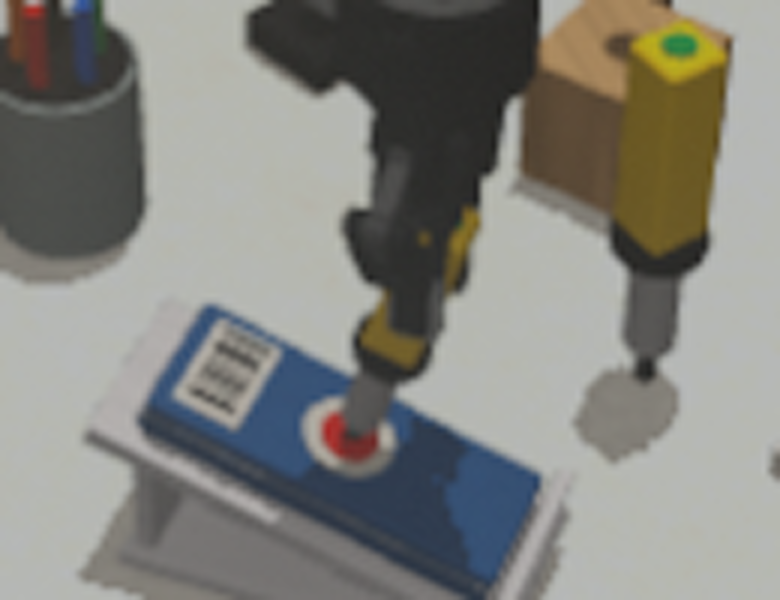

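```bash
python3 -c "
from workcell import bot
print(bot.job_done())"
```

```text
the job is handed in; nothing more can be done
None
```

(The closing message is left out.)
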